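# Hold the inspection lamp on a fresh weld

### The arm

A 7-joint arm with a two-finger parallel gripper is mounted at the origin on the work surface. World frame = base frame: x ahead of the robot, y to its left, z up, the work surface at z = 0. Lengths are in mm, angles in rad, forces in N, time in s.
With the tool pointing down it reaches from about 425 to 825 mm from the base axis. Payload 3.6 kg.
Tool frame: the origin (TCP) lies on the centre line of the jaws, within the pads' length; the fingertips stand 25 mm ahead of it and the grasp point (between the pads) lies 6 mm ahead of it; z points along the fingers, y is the line along which they close (so a half turn about z gives the same grasp; the last joint's range is limited). The gripper opens to 85 mm and grips with 20 to 120 N. Pads are 22 mm wide; open, the fingers measure 114 mm over their backs; the gripper's body (76 mm by 85 mm) begins 54 mm behind the grasp point. The pads swing forward as they close: fully open they stand 13 mm farther back than shut.
Start: joints at [1.073, 0.615, -0.013, 1.423, 0.008, 1.103, -0.04], TCP at [294.845, -579.25, 256.297] pointing down, gripper open.
Joint ranges: [-3.12, 3.12], [-0.3, 2.06], [-1.34, 1.32], [0.26, 2.42], [-1.36, 4.5], [0.01, 1.98], [-2.84, 2.84]. Speed limits (rad/s): [2.79, 2.79, 3.14, 3.14, 3.14, 3.14, 3.14].

### API

Orientations are given as a rotation vector (axis times angle).
In Python, from bench import env gives the robot as it stands.
- The arm moves only by the tool apply_moves, never from a script. Its argument "series" is a list of rows, each an object with "slide": the shift along the tool's x, y, z in cm, a list of three; "rotation": the turn, a rotation vector about the tool's x, y, z in units of 6 degrees (1.0 is 6 degrees), a list of three. A call has 1 to 10 rows; each row is the pose to reach, as a shift and turn from the pose commanded when the call began, along the tool's axes at that moment; what a row does not reach only later rows make up. A row lasts 1/10 s, in which the tool goes at most 50 mm and 8.59 degrees, less where a joint would pass 70% of its speed; a pose out of reach is approached as far as the arm can. A call with a gripper value outside its range is refused whole. "gripper" is the opening, from -1 (shut) to 1 (fully open), set as the call begins (left out, the last holds). The fingers move at their own pace and stop on an object; "force" is the grip in N (left out, the last holds). Time passes only in rows, so rows that repeat a pose let the fingers close. It gives the time, the measured TCP pose, the force, the opening and the grip force at its end, in the units of the state.
- env.read_state(): the state, without advancing time (a new reading comes with each control period).
- env.snapshot(name): name is "scene" or "top" or "wrist"; returns a dict with "image" (420x560x3 uint8, red, green, blue), "intrinsics" (3x3 intrinsics, pixels), "k1" (the pictures are not rectified: a ray, as slopes to the right and down, at radius r is drawn at 1 + k1 r^2 times it, then the intrinsics apply), "rvec" (rotation vector, rad) and "tvec" (3), from world to camera coordinates, as OpenCV has them. Camera axes: x right, y down, z forward; pixel columns grow to the right and rows downward; lengths in mm; the calibration is good to about 2 mm. A picture is of the moment at which its call begins. There is no depth.
- env.sign_off(): hands the job in; it is judged then, once.
The state is a dict: "clock": time; "joints": joint angles; "joint_velocities": joint speeds; "joint_efforts": joint torques, N m; "tcp_pos": TCP position; "eef_rot": TCP orientation; "contact_force": force on the tool from outside, world axes, zero at the start; "ft_torque": the same for the moment, N m; "finger_gap": finger opening in mm; "grip_force": force on a finger pad.
Only numpy, scipy, OpenCV 4.12 (cv2) and the standard library are available. Lean on these libraries where they do the work, as an engineer would, in place of code of your own. Each camera call takes 0.05 s, during which the arm holds its last target. There are 200 camera calls.

### The job

Draw the cordless inspection lamp up out of its charging dock, turn it so that its light panel looks steeply down at the fresh weld on the chair leg, and hold it there with the weld in the middle of the beam and the panel about 15 cm from it. The frame and its jig are hot, so touch them neither with the lamp nor the arm, and leave the tin, the hammer and the magnetic square where they are. Finish still holding the lamp steady in the air over the weld, with nothing else carrying it.

Things in the scene. Friction and masses are not known exactly. Their poses are not given: they have to be found in the camera images.
- lamp: Cordless stick inspection lamp, loose, about 0.2 kg, 190 mm tall, upright in the dock. Lower half: black handle, 24 (x) by 30 mm (y). From 94 to 190 mm up: orange head, 22 (x) by 36 mm (y), flat sides to grip across y. Origin: centre of its foot, at the start 14 mm above the bench. z: up the stick to the head's top; +x: the way the light panel looks, square to the stick; y: across the panel.
- lamp_lens (a point): Centre of the pale light panel (28 mm by 78 mm) on the +x face of the lamp's head, 12 mm in x and 145 mm in z from the lamp's origin, with the lamp's axes. The beam leaves from here along +x.
- dock: Grey charging dock, fixed. Base 100 (x) by 84 (y) by 14 mm high; on it an open-topped pocket, 38 by 44 mm outside, 28 by 34 mm inside (2 mm play round the lamp), floor 14 mm and mouth 62 mm above the bench. Origin: on the bench, under the pocket's centre. The lamp stands in it with its axes along the dock's and pulls straight up; no catch.
- jig: Welding jig, fixed and hot: steel plate 320 (x) by 200 (y) by 10 mm, centre at x 20, y 50 mm; V-blocks and two toggle clamps (up to 106 mm high, red handles to y 175) hold a bare steel chair leg, a 22 mm tube along x from -150 to 284 mm, axis 70 mm up, and its arm, the same tube, 155 mm along +y, ending in a flat plate 92 mm high. Origin: on the bench under the joint of the tubes.
- weld (a point): The fresh weld, a dark bead with blue and straw heat tint round the T-joint of the arm and the leg: point on top of the bead, 83 mm above the bench, 8 mm in y from the jig's origin, with the jig's axes.
- tin: Bystander: round blue tin of nozzle dip with white lid, 76 mm across, 66 mm high, standing on the bench near the dock. Origin: centre of its underside.
- hammer: Bystander: chipping hammer lying flat, 260 mm long along its x, rubber grip at -x (22 mm thick), steel head at x = +125 mm, 137 mm across in y, 22 mm high. Origin: on the bench, under the middle of the handle.
- square: Bystander: red magnetic welding square lying flat, about 110 by 110 mm, 16 mm thick. Origin: on the bench, under its middle.
Mind the look-alikes: they are no part of the job. There is more than one size of the lamp; the job needs the smallest.

How it is judged:
By the outcome, as a careful person would: the job done as asked, in the order asked, and still so for the second after the job is handed in, while the arm keeps its last pose, push and grip.
It also fails if it takes over 48 s, if anything falls off the work surface, if the arm or the gripper's body presses on something with over 40 N, if the wrist force passes 120 N, or if a joint passes its speed limit or range.

## Working session

There is one attempt and no reset: what is moved stays moved. The work goes in short steps, Python scripts to look and compute and a tool call to move; the robot and the scene stay as the last step left them, time stands still between calls to the robot, and variables do not carry over. Pictures are saved under pics/ and viewed, at most 10 in all, crops included, and the job is handed in when it is done.

Besides the shell and the picture viewer there is one more tool, called after "Emit:" by a JSON object that holds its "method" and its "body", one argument or row to a line. apply_moves: Moves the arm, as the interface text tells. Its arguments: {"type":"object","properties":{"series":{"type":"array"},"gripper":{"type":"number"},"force":{"type":"number"}},"required":["series"]}

```bash
mkdir -p pics; ls
python3 - <<'E'
from bench import env
import cv2,json,numpy as np
s=env.read_state();print(s)
cal={}
for n in("scene","top","wrist"):
    d=env.snapshot(n);cv2.imwrite(f"pics/{n}0.png",d["image"][:,:,::-1])
    cal[n]={k:np.array(d[k]).tolist() for k in("intrinsics","k1","rvec","tvec")}
    R=cv2.Rodrigues(np.array(d["rvec"],float))[0];print(n,d["k1"],np.array(d["intrinsics"]).tolist(),-R.T@np.array(d["tvec"]).ravel(),R[2])
json.dump(cal,open("cal0.json","w"))
E
```

```text
pics
{'clock': 0.0, 'joints': array([ 1.07350898,  0.61594681, -0.0126322 ,  1.42492488,  0.00809282,
        1.10340768, -0.0403838 ]), 'joint_velocities': array([ 1.06284747e-03, -3.14774648e-05,  1.70520811e-03, -1.08004203e-03,
       -1.47186163e-03, -9.95589893e-04, -1.30027077e-04]), 'joint_efforts': array([ 7.09502183e-05, -4.69217849e+01,  2.59346506e-01, -1.71033794e+01,
        9.93432419e-03,  9.64570296e-03, -2.70727760e-06]), 'tcp_pos': array([ 294.52609199, -578.64202281,  255.11150911]), 'eef_rot': array([-3.05243374e+00, -7.32245114e-01,  1.00166458e-03]), 'contact_force': array([ 0.88185686, -0.10390724, -0.5665643 ]), 'ft_torque': array([ 0.01849097,  0.01825348, -0.02825409]), 'grip_force': 0.0, 'finger_gap': 85.39126754381131}
scene -0.17060032536909978 [[503.34323001643753, 0.0, 277.71706925024586], [0.0, 503.34323001643753, 213.76730172617215], [0.0, 0.0, 1.0]] [1035.94899953  649.68527321 1215.7931293 ] [-0.31229827 -0.4519824  -0.83557268]
top -0.10739622528485254 [[386.07873191845124, 0.0, 280.4589254017222], [0.0, 386.07873191845124, 217.22629177486854], [0.0, 0.0, 1.0]] [476.02407184  40.11853505 958.96387541] [ 0.17511086  0.0146269  -0.98444007]
wrist -0.0720066487121168 [[367.2566233135843, 0.0, 282.18598583217965], [0.0, 367.2566233135843, 205.28457358724455], [0.0, 0.0, 1.0]] [ 360.59216052 -545.74105431  372.61502959] [-0.2574966  -0.12675156 -0.95792982]
```

View pics/scene0.png

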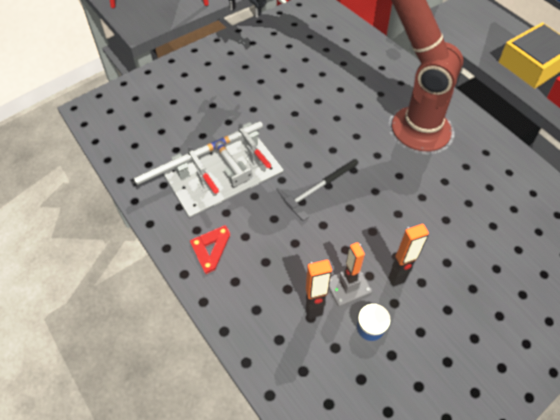

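View pics/top0.png

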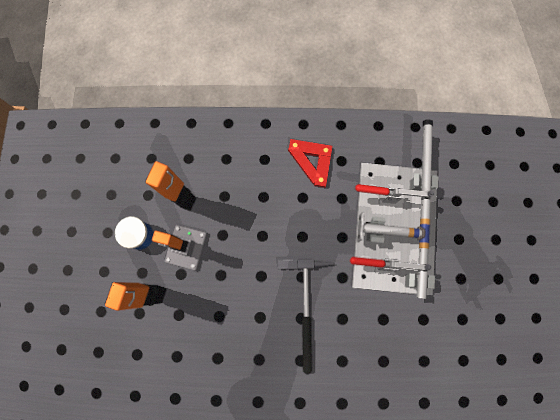

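```bash
cat > h.py <<'E'
import cv2,json,numpy as np
from scipy.optimize import least_squares
from scipy.spatial.transform import Rotation as Ro
cal=json.load(open("cal0.json"))
def proj(c,P):
    P=np.atleast_2d(P);R=cv2.Rodrigues(np.array(c["rvec"],float))[0]
    q=P@R.T+np.array(c["tvec"]).ravel();s=q[:,:2]/q[:,2:];r2=(s**2).sum(1,keepdims=True)
    s=s*(1+c["k1"]*r2);K=np.array(c["intrinsics"]);return s*K[0,0]+K[:2,2]
def tri(obs,x0=(600,0,50)):   # obs: list of (cal,(u,v))
    f=lambda p:np.concatenate([proj(c,p)[0]-uv for c,uv in obs])
    r=least_squares(f,x0);return r.x,np.abs(r.fun).max()
def onz(c,uv,z):
    r=least_squares(lambda p:proj(c,[p[0],p[1],z])[0]-uv,(600,0));return r.x
E
python3 - <<'E'
import cv2,numpy as np
t=cv2.imread("pics/top0.png");s=cv2.imread("pics/scene0.png")
def c(i,x,y):
    o=cv2.resize(i[y:y+75,x:x+100],(400,300),interpolation=cv2.INTER_CUBIC)
    for k in range(0,100,10):cv2.line(o,(k*4,0),(k*4,5 if k%50 else 12),(0,255,255),1)
    for k in range(0,75,10):cv2.line(o,(0,k*4),(5 if k%50 else 12,k*4),(0,255,255),1)
    return o
cv2.imwrite("pics/c1.png",np.vstack([np.hstack([c(t,140,205),c(s,310,235)]),np.hstack([c(t,360,195),c(s,175,110)])]))
E
```

```text
(no output)
```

View pics/c1.png

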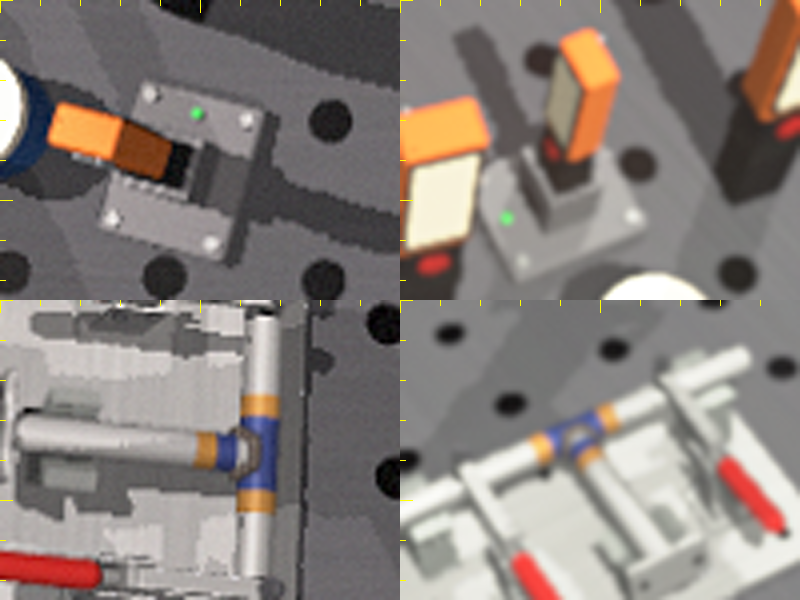

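View pics/wrist0.png

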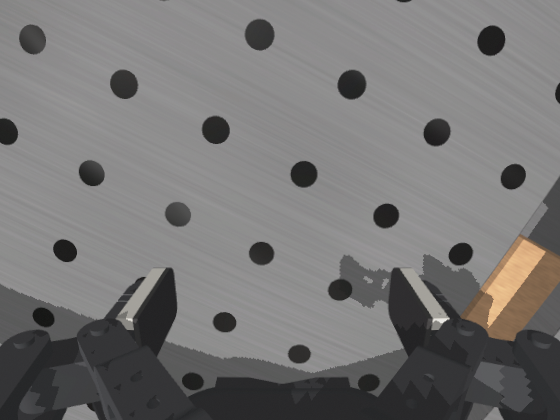

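Run:
```python
from h import *
T,S=cal["top"],cal["scene"]
tc=lambda X,Y,o=(140,205):np.array((o[0]+X/4,o[1]+Y/4))
sc=lambda X,Y,o=(310,235):np.array((o[0]+X/4,o[1]+Y/4))
print("LED",tri([(T,tc(197,113)),(S,sc(107,218))]))
for n,p in dict(a=(150,93),b=(247,120),c=(111,217),d=(211,244)).items():print(n,onz(T,tc(*p),16))
for n,p in dict(s1=(233,216),s2=(122,262)).items():print(n,onz(S,sc(*p),16))
for p in((60,102),(124,118),(115,160),(50,143)):print("lamptop",onz(T,tc(*p),204))
print("weld",tri([(T,tc(243,150,(360,195))),(S,sc(177,137,(175,110)))]),onz(T,tc(243,150,(360,195)),83))
for p in((428,123),(422,297)):print("leg end",onz(T,p,70))
print("leg end scene",onz(S,(136,181),70),onz(S,(260,126),70))
print("arm",onz(T,tc(30,128,(360,195)),81))
print("tin",onz(T,(130,232),66),onz(S,(374,319),66))
for n,p in dict(big1=(160,180),big2=(125,296)).items():print(n,onz(T,p,150))
print("hammer",[onz(T,p,15) for p in((308,372),(306,266),(278,264),(333,265))])
print("square",[onz(T,p,15) for p in((290,140),(334,148),(319,186))])
```

```text
LED (array([599.90308768, 281.49974504,   9.82458078]), np.float64(0.008936327856361004))
a [611.04868302 310.4585906 ]
b [595.40415925 248.24273538]
c [533.28177071 330.05879325]
d [518.40212829 266.51868722]
s1 [534.99350676 331.72621651]
s2 [614.04424642 313.30415313]
lamptop [578.6163457  302.30383806]
lamptop [571.26649031 268.94982385]
lamptop [550.15646558 272.10188939]
lamptop [557.85841417 305.88691551]
weld (array([ 603.56450649, -275.78074371,   73.09036674]), np.float64(0.11497181045558591)) [ 601.98855705 -272.07219566]
leg end [ 879.66032674 -309.72899512]
leg end [ 454.62002265 -274.6443165 ]
leg end scene [ 872.31317899 -306.83193835] [ 461.17872948 -266.34151414]
arm [ 613.03005398 -148.05263593]
tin [592.42646347 411.36877365] [597.25177216 414.05297935]
big1 [698.163302   318.81066372]
big2 [445.05296128 376.61738132]
hammer [array([274.67718242, -18.38326407]), array([524.60887994, -10.45404369]), array([528.15506977,  57.75189923]), array([528.17042851, -76.21596981])]
square [array([847.23812637,  33.64153998]), array([827.61034957, -80.05076584]), array([725.7030196 , -41.38593279])]
```

Run:
```python
from h import *
T,S=cal["top"],cal["scene"]
for p in((400,280),(315,318)):print("scene foot",onz(S,p,0))
for p in((160,294),(192,202)):print("top foot",onz(T,p,0))
print("big2 top",tri([(T,(124,296)),(S,(413,232))]))
print("big1 top",tri([(T,(160,180)),(S,(319,268))]))
s=np.array([-3.05243374e+00, -7.32245114e-01,  1.00166458e-03]);print(Ro.from_rotvec(s).as_matrix())
R=Ro.from_rotvec(s).as_matrix()
# target for top grasp: z=-Z; y along +-lamp y
yaw=np.deg2rad(-14);ly=np.array([-np.sin(yaw),np.cos(yaw),0])
for sg in(1,-1):
    z=np.array([0,0,-1.]);y=sg*ly;x=np.cross(y,z);G=np.c_[x,y,z]
    print(sg,"rot units",Ro.from_matrix(R.T@G).as_rotvec()/np.deg2rad(6),"slide cm",R.T@(np.array([564.5,288,300])-[294.5,-578.6,255.1])/10)
```

```text
scene foot [442.07990924 359.18279306]
scene foot [691.8862457  307.48459252]
top foot [447.56895549 349.28920313]
top foot [682.02132637 281.8647758 ]
big2 top (array([448.12105904, 343.76539128, 233.8470514 ]), np.float64(0.055250602066735155))
big1 top (array([677.05558727, 288.5812263 , 233.26047625]), np.float64(1.321176641889224))
[[ 8.91169413e-01  4.53669037e-01 -1.21740563e-03]
 [ 4.53670669e-01 -8.91166344e-01  2.33900411e-03]
 [-2.37771791e-05 -2.63675015e-03 -9.99996523e-01]]
1 rot units [-1.16902318e-02 -3.04439720e-02 -2.31700777e+01] slide cm [ 63.37656761 -64.9912504   -4.32015625]
-1 rot units [-0.02401531  0.00922168  6.82990156] slide cm [ 63.37656761 -64.9912504   -4.32015625]
```

Emit:
{"method": "apply_moves", "body": {
  "series": [
    {"slide":[46.2,-32.4,-7.4],"rotation":[0,0,-11.6]},
    {"slide":[46.2,-32.4,-7.4],"rotation":[0,0,-11.6]},
    {"slide":[46.2,-32.4,-7.4],"rotation":[0,0,-11.6]},
    {"slide":[46.2,-32.4,-7.4],"rotation":[0,0,-11.6]},
    {"slide":[46.2,-32.4,-7.4],"rotation":[0,0,-11.6]},
    {"slide":[46.2,-32.4,-7.4],"rotation":[0,0,-11.6]},
    {"slide":[46.2,-32.4,-7.4],"rotation":[0,0,-11.6]},
    {"slide":[46.2,-32.4,-7.4],"rotation":[0,0,-11.6]},
    {"slide":[46.2,-32.4,-7.4],"rotation":[0,0,-11.6]},
    {"slide":[46.2,-32.4,-7.4],"rotation":[0,0,-11.6]}
  ],
  "gripper": 1
}}

```text
clock: 1.15
tcp_pos: [527.8, -139.9, 321.5]
eef_rot: [-2.091, -2.345, 0.0]
contact_force: [1.2, -1.2, -0.8]
finger_gap: 85.5
grip_force: 0.0
```

```bash
cat > st.py <<'E'
from h import *
import json,os
def state():
    from bench import env
    s=env.read_state();L=json.load(open("log.json")) if os.path.exists("log.json") else []
    L.append(dict(q=list(map(float,s["joints"])),p=list(map(float,s["tcp_pos"])),r=list(map(float,s["eef_rot"]))))
    json.dump(L,open("log.json","w"));np.set_printoptions(precision=3,suppress=True)
    print("t",s["clock"],"q",s["joints"],"p",s["tcp_pos"],"F",s["contact_force"],"gap",s["finger_gap"],s["grip_force"]);return s
def move(s,P,G):
    R=Ro.from_rotvec(s["eef_rot"]).as_matrix()
    print("slide",R.T@(np.array(P)-s["tcp_pos"])/10,"rot",Ro.from_matrix(R.T@G).as_rotvec()/np.deg2rad(6))
def frame(y,z): return np.c_[np.cross(y,z),y,z]
E
python3 - <<'E'
from st import *
s=state();yaw=np.deg2rad(-14);ly=np.array([-np.sin(yaw),np.cos(yaw),0])
move(s,[564.5,288,320],frame(ly,np.array([0,0,-1.])))
E
```

```text
t 1.15 q [ 0.494  0.418 -0.41   1.619  0.179  1.143  0.156] p [ 527.817 -139.864  321.487] F [ 1.18  -1.161 -0.832] gap 85.48125063681415 0.0
slide [42.087  8.534  0.145] rot [ -0.003  -0.001 -11.573]
```

Emit:
{"method": "apply_moves", "body": {
  "series": [
    {"slide":[42.1,8.5,0.1],"rotation":[0,0,-11.6]},
    {"slide":[42.1,8.5,0.1],"rotation":[0,0,-11.6]},
    {"slide":[42.1,8.5,0.1],"rotation":[0,0,-11.6]},
    {"slide":[42.1,8.5,0.1],"rotation":[0,0,-11.6]},
    {"slide":[42.1,8.5,0.1],"rotation":[0,0,-11.6]},
    {"slide":[42.1,8.5,0.1],"rotation":[0,0,-11.6]},
    {"slide":[42.1,8.5,0.1],"rotation":[0,0,-11.6]},
    {"slide":[42.1,8.5,0.1],"rotation":[0,0,-11.6]},
    {"slide":[42.1,8.5,0.1],"rotation":[0,0,-11.6]},
    {"slide":[42.1,8.5,0.1],"rotation":[0,0,-11.6]}
  ]
}}

```text
clock: 2.15
tcp_pos: [561.2, 292.6, 319.6]
eef_rot: [-0.364, -3.117, -0.006]
contact_force: [0.1, -0.4, 0.9]
finger_gap: 85.6
grip_force: 0.0
```

Run:
```python
from st import *
from bench import env
s=state();yaw=np.deg2rad(-14);ly=np.array([-np.sin(yaw),np.cos(yaw),0])
move(s,[564.5,288,320],frame(ly,np.array([0,0,-1.])))
d=env.snapshot("wrist");im=d["image"][:,:,::-1];cv2.imwrite("pics/wrist1.png",im)
json.dump({k:np.array(d[k]).tolist() for k in("intrinsics","k1","rvec","tvec")},open("cal_w1.json","w"))
lx=np.array([np.cos(yaw),np.sin(yaw),0])
c=np.array([564.5,288,204]);print("pred top corners",proj(d,[c+a*11*lx+b*18*ly for a,b in((1,1),(1,-1),(-1,-1),(-1,1))]))
```

```text
t 2.15 q [-0.117  0.626 -0.731  1.365  0.412  1.305  0.48 ] p [561.233 292.557 319.577] F [ 0.079 -0.399  0.928] gap 85.57294016188521 0.0
slide [-0.423 -0.368 -0.045] rot [ 0.033 -0.037  0.115]
pred top corners [[301.83  231.684]
 [248.662 231.201]
 [248.17  199.902]
 [302.727 200.425]]
```

View pics/wrist1.png

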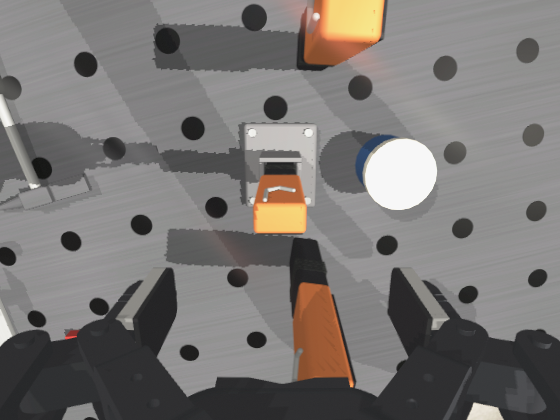

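Run:
```python
from st import *
W=json.load(open("cal_w1.json"));T=cal["top"]
def seg(f,x0,y0,x1,y1,vmin):
    im=cv2.imread(f)[y0:y1,x0:x1];h=cv2.cvtColor(im,cv2.COLOR_BGR2HSV)
    m=((h[...,0]<22)&(h[...,1]>120)&(h[...,2]>vmin)).astype(np.uint8)
    m=cv2.morphologyEx(m,cv2.MORPH_OPEN,np.ones((3,3)))
    r=cv2.minAreaRect(np.argwhere(m)[:,::-1].astype(np.float32));return np.array(r[0])+[x0,y0],r,cv2.boxPoints(r)+[x0,y0]
for v in(215,225,235):
    a=seg("pics/wrist1.png",235,185,325,245,v);b=seg("pics/top0.png",147,220,178,250,v)
    print(v,a,b[:2]);print(tri([(W,a[0]),(T,b[0])]),onz(W,a[0],204),onz(T,b[0],204))
print("dock screws",[onz(W,p,16) for p in((251,132),(308,132),(252,201),(308,201))])
im=cv2.imread("pics/wrist1.png")[180:250,230:330];cv2.imwrite("pics/c2.png",cv2.resize(im,(800,560),interpolation=cv2.INTER_CUBIC))
```

```text
215 (array([279.99999237, 217.49999619]), ((44.99999237060547, 32.499996185302734), (51.99999237060547, 28.999996185302734), -0.0), array([[253.99999619, 231.99999237],
       [253.99999619, 202.99999809],
       [305.99998474, 203.        ],
       [305.99998474, 231.99999237]])) (array([160.79411793, 237.3235302 ]), ((13.79411792755127, 17.323530197143555), (16.249887466430664, 9.943960189819336), 14.03624439239502))
(array([566.57992589, 290.5921679 , 202.48692459]), np.float64(0.6383052472887698)) [566.2412633  290.77568195] [565.13058742 289.38813149]
225 (array([279.5, 217.5]), ((44.5, 32.5), (29.0, 51.0), 90.0), array([[254., 203.],
       [305., 203.],
       [305., 232.],
       [254., 232.]])) (array([160.67647076, 237.29411697]), ((13.676470756530762, 17.294116973876953), (16.00735092163086, 9.943960189819336), 14.03624439239502))
(array([566.22666842, 290.3563376 , 203.44699411]), np.float64(0.4914691227454)) [566.16351162 290.45034962] [565.18416693 289.63316856]
235 (array([280. , 217.5]), ((45.0, 32.5), (29.0, 50.0), 90.0), array([[255., 203.],
       [305., 203.],
       [305., 232.],
       [255., 232.]])) (array([160.79411888, 237.3235302 ]), ((13.794118881225586, 17.323530197143555), (15.764815330505371, 9.45888900756836), 14.03624439239502))
(array([566.57993172, 290.59217138, 202.4869166 ]), np.float64(0.6383076742265814)) [566.2412671  290.77568629] [565.13058746 289.38812954]
dock screws [array([520.32196958, 267.91404207]), array([535.26659792, 330.74122197]), array([599.22293469, 248.519206  ]), array([614.73371535, 313.48196959])]
```

View pics/c2.png

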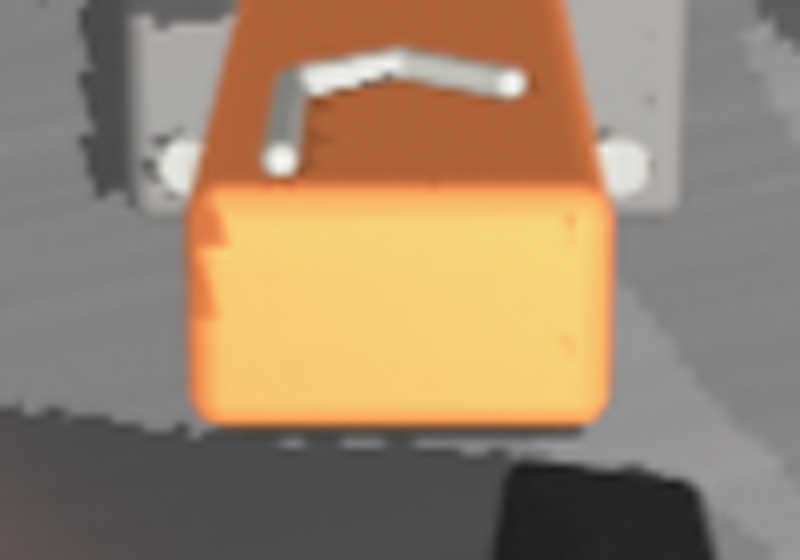

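Emit:
{"method": "apply_moves", "body": {
  "series": [
    {"slide":[-0.57,-0.09,0],"rotation":[0,0,0.1]},
    {"slide":[-0.57,-0.09,3],"rotation":[0,0,0.1]},
    {"slide":[-0.57,-0.09,6],"rotation":[0,0,0.1]},
    {"slide":[-0.57,-0.09,9],"rotation":[0,0,0.1]},
    {"slide":[-0.57,-0.09,11.5],"rotation":[0,0,0.1]},
    {"slide":[-0.57,-0.09,13.1],"rotation":[0,0,0.1]},
    {"slide":[-0.57,-0.09,13.1],"rotation":[0,0,0.1]},
    {"slide":[-0.57,-0.09,13.1],"rotation":[0,0,0.1]}
  ]
}}

```text
clock: 3.0
tcp_pos: [570.1, 282.5, 189.8]
eef_rot: [0.399, 3.115, -0.001]
contact_force: [0.1, 0.1, 0.0]
finger_gap: 85.2
grip_force: 0.0
```

Run:
```python
from st import *
s=state();yaw=np.deg2rad(-14);ly=np.array([-np.sin(yaw),np.cos(yaw),0])
move(s,[566.5,290.4,188],frame(ly,np.array([0,0,-1.])))
```

```text
t 3.0 q [-0.123  0.74  -0.667  1.535  0.505  1.044  0.395] p [570.117 282.533 189.79 ] F [0.098 0.107 0.022] gap 85.21743848313893 0.0
slide [0.549 0.67  0.178] rot [-0.004  0.009 -0.1  ]
```

Emit:
{"method": "apply_moves", "body": {
  "series": [
    {"slide":[0.55,0.67,0.18],"rotation":[0,0,-0.1]},
    {"slide":[0.55,0.67,0.18],"rotation":[0,0,-0.1]},
    {"slide":[0.55,0.67,0.18],"rotation":[0,0,-0.1]},
    {"slide":[0.55,0.67,0.18],"rotation":[0,0,-0.1]}
  ]
}}

```text
clock: 3.4
tcp_pos: [565.5, 292.3, 188.1]
eef_rot: [0.378, 3.118, 0.001]
contact_force: [0.5, -1.1, 0.2]
finger_gap: 85.4
grip_force: 0.0
```

Run:
```python
from st import *
from bench import env
s=state();yaw=np.deg2rad(-14);ly=np.array([-np.sin(yaw),np.cos(yaw),0])
move(s,[566.5,290.4,188],frame(ly,np.array([0,0,-1.])))
d=env.snapshot("wrist");cv2.imwrite("pics/wrist2.png",d["image"][:,:,::-1])
```

```text
t 3.4 q [-0.139  0.743 -0.669  1.536  0.508  1.041  0.389] p [565.469 292.299 188.092] F [ 0.517 -1.113  0.177] gap 85.42278576937919 0.0
slide [-0.145 -0.16   0.009] rot [0.004 0.008 0.031]
```

View pics/wrist2.png

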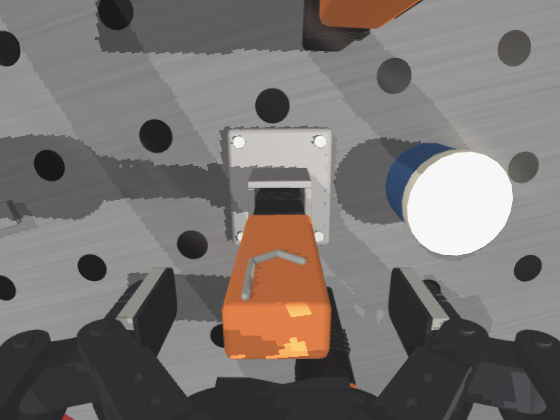

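Emit:
{"method": "apply_moves", "body": {
  "series": [
    {"slide":[-0.12,-0.17,0],"rotation":[0,0,0]},
    {"slide":[-0.12,-0.17,0],"rotation":[0,0,0]},
    {"slide":[-0.12,-0.17,0],"rotation":[0,0,0]}
  ]
}}

```text
clock: 3.75
tcp_pos: [566.2, 289.9, 187.5]
eef_rot: [0.379, 3.119, -0.0]
contact_force: [-0.6, -0.1, 0.9]
finger_gap: 85.3
grip_force: 0.0
```

Emit:
{"method": "apply_moves", "body": {
  "series": [
    {"slide":[0,0,0],"rotation":[0,0,0]},
    {"slide":[0,0,0],"rotation":[0,0,0]},
    {"slide":[0,0,0],"rotation":[0,0,0]},
    {"slide":[0,0,0],"rotation":[0,0,0]},
    {"slide":[0,0,0],"rotation":[0,0,0]},
    {"slide":[0,0,0],"rotation":[0,0,0]},
    {"slide":[0,0,0],"rotation":[0,0,0]},
    {"slide":[0,0,0],"rotation":[0,0,0]}
  ],
  "gripper": -1,
  "force": 50
}}

```text
clock: 4.55
tcp_pos: [566.1, 290.4, 187.7]
eef_rot: [0.378, 3.119, 0.001]
contact_force: [-0.5, 0.2, 1.4]
finger_gap: 35.5
grip_force: 50.7
```

Run:
```python
from st import *
s=state()
```

```text
t 4.55 q [-0.136  0.743 -0.669  1.537  0.508  1.04   0.392] p [566.135 290.357 187.694] F [-0.533  0.171  1.366] gap 35.535367643032814 50.7049423456192
```

Emit:
{"method": "apply_moves", "body": {
  "series": [
    {"slide":[0,0,-0.5],"rotation":[0,0,0]},
    {"slide":[0,0,-1.5],"rotation":[0,0,0]},
    {"slide":[0,0,-3],"rotation":[0,0,0]},
    {"slide":[0,0,-5],"rotation":[0,0,0]},
    {"slide":[0,0,-7],"rotation":[0,0,0]},
    {"slide":[0,0,-9],"rotation":[0,0,0]},
    {"slide":[0,0,-12],"rotation":[0,0,0]},
    {"slide":[0,0,-15],"rotation":[0,0,0]},
    {"slide":[0,0,-15],"rotation":[0,0,0]},
    {"slide":[0,0,-15],"rotation":[0,0,0]}
  ]
}}

```text
clock: 5.55
tcp_pos: [565.9, 290.4, 338.7]
eef_rot: [0.377, 3.117, 0.002]
contact_force: [0.1, 0.2, -2.9]
finger_gap: 35.8
grip_force: 50.7
```

```bash
cat > kin.py <<'E'
from st import *
import itertools
def H(R=np.eye(3),t=(0,0,0)):
    M=np.eye(4);M[:3,:3]=R;M[:3,3]=t;return M
rz=lambda a:H(Ro.from_euler('z',a).as_matrix());ry=lambda a:H(Ro.from_euler('y',a).as_matrix())
def fk(q,p,s):
    a0,d1,d3,d5,d7,e3,e5,e7,a7=p
    return rz(a0+s[0]*q[0])@H(t=(0,0,d1))@ry(q[1])@rz(s[1]*q[2])@H(t=(e3,0,d3))@ry(q[3])@H(t=(e5,0,0))@rz(s[2]*q[4])@H(t=(0,0,d5))@ry(q[5])@H(t=(e7,0,0))@rz(s[3]*q[6]+a7)@H(t=(0,0,d7))
def fit():
    L=json.load(open("log.json"))
    L.append(dict(q=[1.07350898,0.61594681,-0.0126322,1.42492488,0.00809282,1.10340768,-0.0403838],p=[294.526,-578.642,255.11],r=[-3.0524,-.73225,.001]))
    best=None
    for s in itertools.product((1,-1),repeat=4):
      for a7 in(0,np.pi/2,np.pi,-np.pi/2):
        def f(p):
            o=[(p-[0,300,400,350,200,0,0,0,a7])*[1,.002,.002,.002,.002,.01,.01,.01,0]]
            for l in L:
                M=fk(l["q"],p,s);o+=[M[:3,3]-l["p"],200*(Ro.from_matrix(M[:3,:3]).inv()*Ro.from_rotvec(l["r"])).as_rotvec()]
            return np.concatenate(o)
        r=least_squares(f,[0,300,400,350,200,0,0,0,a7],max_nfev=60)
        if best is None or r.cost<best[0]:best=(r.cost,s,r.x,np.abs(r.fun[9:]).max())
    return best
E
python3 - <<'E'
from kin import *
s=state();b=fit();print(b);json.dump([list(b[1]),list(b[2])],open("kin.json","w"))
E
```

```text
t 5.55 q [-0.119  0.617 -0.729  1.323  0.407  1.349  0.488] p [565.882 290.422 338.743] F [ 0.136  0.18  -2.857] gap 35.80362189646265 50.65368175506592
(np.float64(16.892721439922028), (-1, -1, -1, -1), array([ -0.034, 123.496, 549.953, 371.092, 147.7  ,   2.458,   3.741,
         1.022,   1.537]), np.float64(3.248963793821929))
```

```bash
cat >> kin.py <<'E'
lo=np.array([-3.12,-.3,-1.34,.26,-1.36,.01,-2.84]);hi=np.array([3.12,2.06,1.32,2.42,4.5,1.98,2.84])
def ik(P,G,q0,reg=.02):
    s,p=json.load(open("kin.json"))
    def f(q):
        M=fk(q,p,s);return np.r_[M[:3,3]-P,200*(Ro.from_matrix(M[:3,:3]).inv()*Ro.from_matrix(G)).as_rotvec(),reg*(q-q0)]
    r=least_squares(f,np.clip(q0,lo+.01,hi-.01),bounds=(lo,hi),max_nfev=80);return r.x,np.abs(f(r.x)[:6]).max()
E
python3 - <<'E'
from kin import *
q0=np.array(json.load(open("log.json"))[-1]["q"])
W=np.array([602,-272,83.]);up=np.array([0,0,1.])
for deg in range(-180,180,20):
    a=np.deg2rad(deg);z=np.array([np.cos(a),np.sin(a),0]);G=np.c_[up,np.cross(z,up),z]
    P=W+150*up-28.7*z+12*up
    best=[]
    for q5 in(None,1.6,3,-1):
        qq=q0.copy();qq[0]=.4
        if q5 is not None:qq[4]=q5
        q,e=ik(P,G,qq);m=np.minimum(q-lo,hi-q).min()
        if e<3:best.append((np.abs(q-q0).max(),m,q))
    for b in sorted(best,key=lambda b:b[0])[:2]:print(deg,round(b[0],2),"margin",round(b[1],2),b[2])
E
```

```text
-140 2.01 margin 0.0 [0.05317586 0.94975639 0.2729848  1.20474428 1.04126132 1.98
 2.50103206]
-140 2.01 margin 0.0 [0.05317583 0.9497564  0.27298486 1.20474427 1.04126127 1.98
 2.50103208]
-120 1.88 margin 0.02 [ 0.24264482  0.86300582 -0.20086704  1.40277448  1.43580979  1.95558389
  2.36713562]
-120 1.89 margin 0.07 [ 0.20393522  0.8581564  -0.12656706  1.40275539  1.40078188  1.91270318
  2.37420661]
-100 1.81 margin 0.35 [ 0.16117459  0.77625356 -0.07045298  1.60146274  1.5835452   1.62694873
  2.3015616 ]
-100 1.81 margin 0.32 [ 0.19725215  0.77883321 -0.13262089  1.60146018  1.60792936  1.66415338
  2.30249523]
-80 1.66 margin 0.64 [0.08981745 0.70497227 0.07364442 1.78462099 1.83002181 1.32175265
 2.14898676]
-80 1.69 margin 0.56 [ 0.19467137  0.70564817 -0.09352722  1.78454665  1.87233409  1.41754227
  2.17720551]
-60 1.83 margin 0.49 [ 0.20322049  0.64798052 -0.01475161  1.93384796  2.24102121  1.20673769
  1.97210956]
-60 1.85 margin 0.49 [ 0.30080101  0.65325811 -0.16324478  1.93372415  2.25261974  1.27474427
  2.02991208]
-40 2.3 margin 0.39 [ 0.41992634  0.62084715 -0.1
[... 960 characters left out ...]
90199046  1.70853124 -1.35999998  0.85558221
  0.82240582]
60 1.34 margin 0.07 [ 1.22018958  1.16774137 -1.27192719  1.51566853 -0.62703521  0.92738118
  0.28227802]
60 1.39 margin 0.38 [ 1.11118135  0.98449709 -0.9031744   1.51614471 -0.97906298  1.14636073
  0.52689997]
80 1.23 margin 0.13 [ 1.11404189  1.18622457 -1.2091506   1.3153255  -0.52381501  1.36014775
  0.19558836]
80 1.25 margin 0.43 [ 0.98891284  1.01324433 -0.78509066  1.31572632 -0.84569866  1.55080462
  0.42984775]
100 1.06 margin 0.15 [ 0.94308629  1.13391651 -0.95208347  1.12356108 -0.60735783  1.83492186
  0.27206787]
100 1.1 margin 0.2 [ 0.98479326  1.19919488 -1.12704777  1.12342393 -0.49288366  1.77747693
  0.17555882]
```

Emit:
{"method": "apply_moves", "body": {
  "series": [
    {"slide":[-0.5,-1.8,0],"rotation":[0,0,0.5]},
    {"slide":[-1.4,-4.8,-0.1],"rotation":[0,0,1.2]},
    {"slide":[-2.4,-8.4,-0.2],"rotation":[0,0,2.1]},
    {"slide":[-3.4,-12,-0.2],"rotation":[0,0,3]},
    {"slide":[-4.6,-16.1,-0.3],"rotation":[0,0,4.1]},
    {"slide":[-5.8,-20.3,-0.4],"rotation":[0,0,5.2]},
    {"slide":[-7,-24.5,-0.5],"rotation":[0,0,6.2]},
    {"slide":[-8.2,-28.6,-0.5],"rotation":[0,0,7.3]},
    {"slide":[-9.2,-32.2,-0.6],"rotation":[0,0,8.2]},
    {"slide":[-9.9,-34.6,-0.7],"rotation":[0,0,9]}
  ]
}}

```text
clock: 6.55
tcp_pos: [577.8, -75.7, 342.8]
eef_rot: [-1.767, -2.595, 0.008]
contact_force: [0.5, 0.2, -1.5]
finger_gap: 35.5
grip_force: 50.7
```

Run:
```python
from st import *
s=state();a=np.deg2rad(75);x=np.array([np.cos(a),np.sin(a),0]);z=np.array([0,0,-1.])
move(s,[586,-330,350],np.c_[x,np.cross(z,x),z])
```

```text
t 6.55 q [ 0.395  0.477 -0.49   1.476  0.232  1.251  0.252] p [577.832 -75.701 342.796] F [ 0.517  0.153 -1.528] gap 35.464902408088264 50.6763231754303
slide [-23.962  -8.56   -0.647] rot [-0.044  0.027  6.082]
```

Emit:
{"method": "apply_moves", "body": {
  "series": [
    {"slide":[-1.2,-0.4,0],"rotation":[0,0,0.5]},
    {"slide":[-4,-1.4,-0.1],"rotation":[0,0,1.2]},
    {"slide":[-7.5,-2.7,-0.2],"rotation":[0,0,2]},
    {"slide":[-11,-3.9,-0.3],"rotation":[0,0,2.9]},
    {"slide":[-14.5,-5.2,-0.4],"rotation":[0,0,3.8]},
    {"slide":[-18,-6.4,-0.5],"rotation":[0,0,4.7]},
    {"slide":[-21,-7.5,-0.6],"rotation":[0,0,5.4]},
    {"slide":[-23.5,-8.4,-0.6],"rotation":[0,0,6]},
    {"slide":[-24,-8.6,-0.6],"rotation":[0,0,6.1]},
    {"slide":[-24,-8.6,-0.6],"rotation":[0,0,6.1]}
  ]
}}

```text
clock: 7.55
tcp_pos: [589.9, -324.4, 349.1]
eef_rot: [-2.482, -1.922, 0.001]
contact_force: [-0.4, 0.8, -2.0]
finger_gap: 35.2
grip_force: 50.7
```

Run:
```python
from kin import *
from bench import env
s=state()
d=env.snapshot("wrist");cv2.imwrite("pics/wrist3.png",d["image"][:,:,::-1])
json.dump({k:np.array(d[k]).tolist() for k in("intrinsics","k1","rvec","tvec")},open("cal_w3.json","w"))
print("pred weld",proj(d,[602,-272,83]))
q=s["joints"];a=np.deg2rad(75);z1=np.array([np.cos(a),np.sin(a),0]);up=np.array([0,0,1.])
for t in np.linspace(0,90,7):
    b=np.deg2rad(t);z=-np.cos(b)*up+np.sin(b)*z1;x=np.cos(b)*z1+np.sin(b)*up
    P=np.array([586,-330,350.])*(1-t/90)+np.array([594.6,-299.7,265])*t/90
    q,e=ik(P,np.c_[x,np.cross(z,x),z],q);print(t,q,round(e,2))
```

```text
t 7.55 q [ 0.619  0.612 -0.292  1.183  0.169  1.373  0.091] p [ 589.862 -324.417  349.063] F [-0.359  0.829 -1.972] gap 35.23574414535707 50.67125916481018
pred weld [[281.108 116.418]]
0.0 [ 0.626  0.609 -0.29   1.18   0.167  1.376  0.092] 0.0
15.0 [ 0.718  0.645 -0.385  1.184 -0.031  1.394  0.144] 0.0
30.0 [ 0.803  0.692 -0.479  1.202 -0.219  1.409  0.192] 0.0
45.0 [ 0.878  0.75  -0.573  1.23  -0.396  1.42   0.239] 0.0
60.0 [ 0.943  0.819 -0.665  1.266 -0.563  1.429  0.29 ] 0.0
75.0 [ 0.994  0.9   -0.756  1.308 -0.719  1.438  0.345] 0.0
90.0 [ 1.032  0.99  -0.845  1.352 -0.866  1.45   0.406] 0.0
```

View pics/wrist3.png

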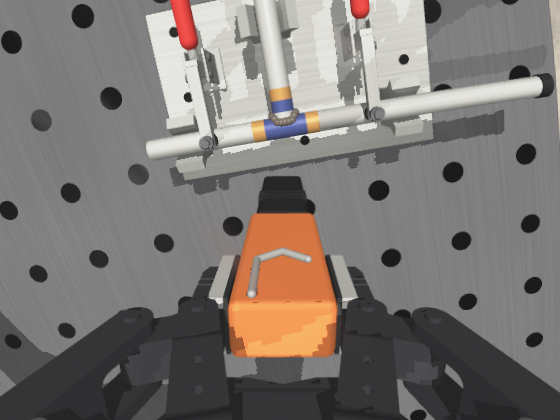

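Run:
```python
from kin import *
W=json.load(open("cal_w3.json"));T,S=cal["top"],cal["scene"]
u=(285,118);t=(420.75,232.5);sc=(219.25,144.25)
for n,o in dict(WT=[(W,u),(T,t)],WS=[(W,u),(S,sc)],all=[(W,u),(T,t),(S,sc)]).items():print(n,tri(o))
print(onz(W,u,83),onz(T,t,83),onz(S,sc,83))
print("leg ends",onz(W,(150,150),70),onz(W,(545,85),70))
# lamp top face corners at z tcp+16.3
print("lamptop",[onz(W,p,365.4) for p in((230,306),(337,303),(336,355),(231,357))])
```

```text
WT (array([ 605.05027809, -275.27728066,   71.97236844]), np.float64(0.6291082023803938))
WS (array([ 605.28213738, -274.91572218,   75.08654749]), np.float64(0.2871949561757958))
all (array([ 604.95033718, -275.06923081,   74.06604514]), np.float64(0.7122179376297595))
[ 605.44988852 -274.5313445 ] [ 601.98855705 -272.07219566] [ 607.49470627 -268.1169144 ]
leg ends [ 454.47261886 -270.61997583] [ 885.05269917 -307.77395967]
lamptop [array([ 737.75401507, -125.24489155]), array([551.01027031, -77.73578016]), array([585.1096212 , -78.06676852]), array([ 710.65282173, -110.53072967])]
```

Run:
```python
import cv2,numpy as np
t=cv2.imread("pics/top0.png");s=cv2.imread("pics/scene0.png");w=cv2.imread("pics/wrist3.png")
c=lambda i,x,y:cv2.resize(i[y:y+50,x:x+33],(264,400),interpolation=cv2.INTER_CUBIC)
cv2.imwrite("pics/c3.png",np.hstack([c(w,268,95),c(t,404,208),c(s,203,120)]))
from h import *
W=json.load(open("cal_w3.json"));T,S=cal["top"],cal["scene"]
P=[604,-273.5,83]
for k in(W,T,S):print(proj(k,[P,[603.3,-281.5,81]]))
print(tri([(W,(285,122)),(T,(423.5,233)),(S,(219.25,142.25))]))
```

```text
[[283.37328413 117.3666526 ]
 [284.65465885 125.08241743]]
[[421.31725141 231.64837436]
 [424.39393962 232.12127011]]
[[219.28853825 142.63641418]
 [218.15381825 141.37253072]]
(array([ 603.72938629, -278.78785226,   79.29229654]), np.float64(0.9786507533145539))
```

View pics/c3.png

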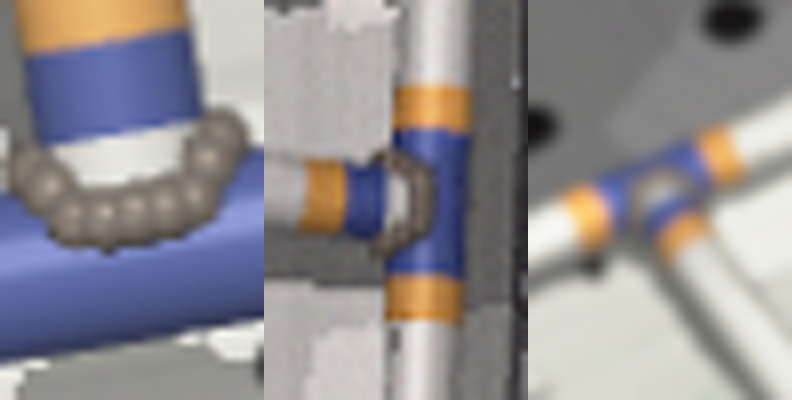

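Run:
```python
from st import *
s=state();a=np.deg2rad(75);z=np.array([np.cos(a),np.sin(a),0]);up=np.array([0,0,1.])
move(s,[596.6,-304.2,280],np.c_[up,np.cross(z,up),z])
```

```text
t 7.6 q [ 0.617  0.611 -0.294  1.183  0.168  1.373  0.091] p [ 590.467 -322.619  349.572] F [-0.461  0.528 -2.539] gap 35.38680624539474 50.66884160041809
slide [1.919 0.152 6.962] rot [-0.102 14.976  0.073]
```

Emit:
{"method": "apply_moves", "body": {
  "series": [
    {"slide":[0,0,0],"rotation":[0,0.6,0]},
    {"slide":[0,0,0],"rotation":[0,1.7,0]},
    {"slide":[0.2,0,0],"rotation":[0,2.9,0]},
    {"slide":[0.4,0,0],"rotation":[0,4.2,0]},
    {"slide":[0.6,0,0.5],"rotation":[0,5.5,0]},
    {"slide":[0.8,0.1,1],"rotation":[0,6.8,0]},
    {"slide":[1,0.1,1.8],"rotation":[-0.1,8.1,0]},
    {"slide":[1.2,0.1,2.6],"rotation":[-0.1,9.4,0]},
    {"slide":[1.4,0.1,3.4],"rotation":[-0.1,10.6,0.1]},
    {"slide":[1.5,0.1,4],"rotation":[-0.1,11.5,0.1]}
  ]
}}

```text
clock: 8.6
tcp_pos: [594.9, -309.3, 309.0]
eef_rot: [-1.698, -1.3, -1.171]
contact_force: [0.4, 0.8, -2.6]
finger_gap: 35.7
grip_force: 50.8
```

Run:
```python
from st import *
s=state();a=np.deg2rad(75);z=np.array([np.cos(a),np.sin(a),0]);up=np.array([0,0,1.])
move(s,[596.6,-304.2,265],np.c_[up,np.cross(z,up),z])
```

```text
t 8.6 q [ 1.062  1.007 -0.661  1.114 -0.583  1.584  0.406] p [ 594.945 -309.277  309.039] F [ 0.44   0.79  -2.608] gap 35.7190430892833 50.80805540084839
slide [-3.926  0.024  2.065] rot [0.027 3.473 0.001]
```

Emit:
{"method": "apply_moves", "body": {
  "series": [
    {"slide":[-0.4,0,0.2],"rotation":[0,0.6,0]},
    {"slide":[-1.2,0,0.6],"rotation":[0,1.4,0]},
    {"slide":[-2.2,0,1.1],"rotation":[0,2.3,0]},
    {"slide":[-3.2,0,1.6],"rotation":[0,3.1,0]},
    {"slide":[-3.9,0,2],"rotation":[0,3.5,0]},
    {"slide":[-3.9,0,2.1],"rotation":[0,3.5,0]},
    {"slide":[-3.9,0,2.1],"rotation":[0,3.5,0]},
    {"slide":[-3.9,0,2.1],"rotation":[0,3.5,0]}
  ]
}}

```text
clock: 9.4
tcp_pos: [597.5, -304.1, 269.0]
eef_rot: [-1.401, -1.078, -1.405]
contact_force: [0.6, -0.3, -2.6]
finger_gap: 35.5
grip_force: 50.9
```

Run:
```python
from st import *
s=state();a=np.deg2rad(75);z=np.array([np.cos(a),np.sin(a),0]);up=np.array([0,0,1.])
move(s,[596.6,-304.2,244],np.c_[up,np.cross(z,up),z])
```

```text
t 9.4 q [ 1.109  1.207 -0.754  1.144 -0.73   1.622  0.499] p [ 597.489 -304.066  269.032] F [ 0.609 -0.335 -2.55 ] gap 35.51024989010578 50.87009847164154
slide [-2.503 -0.098 -0.033] rot [0.03  0.014 0.061]
```

Emit:
{"method": "apply_moves", "body": {
  "series": [
    {"slide":[-0.8,0,0],"rotation":[0,0,0]},
    {"slide":[-1.7,-0.1,0],"rotation":[0,0,0.1]},
    {"slide":[-2.5,-0.1,0],"rotation":[0,0,0.1]},
    {"slide":[-2.5,-0.1,0],"rotation":[0,0,0.1]},
    {"slide":[-2.5,-0.1,0],"rotation":[0,0,0.1]},
    {"slide":[-2.5,-0.1,0],"rotation":[0,0,0.1]}
  ]
}}

```text
clock: 10.0
tcp_pos: [596.0, -304.3, 241.9]
eef_rot: [-1.404, -1.065, -1.397]
contact_force: [1.4, 0.0, -1.2]
finger_gap: 35.2
grip_force: 50.9
```

Run:
```python
from st import *
from bench import env
s=state();R=Ro.from_rotvec(s["eef_rot"]).as_matrix()
lens=s["tcp_pos"]+R@[-12,0,28.7];b=-R[:,0];W=np.array([604,-276.5,82.]);d=W-lens
print("lens",lens,"dist",d@b,"off",d-(d@b)*b,"beam",b)
o=s["tcp_pos"]+R@[0,0,173.7]   # lamp origin
A=np.c_[-R[:,0],R[:,1],-R[:,2]]
out=[]
for n in("top","scene"):
    D=env.snapshot(n);im=np.ascontiguousarray(D["image"][:,:,::-1])
    # predicted outline: foot back-face edge and head-top edge
    pts=proj(D,[o+A@p for p in((-11,18,190),(-11,-18,190),(-12,15,0),(-12,-15,0),(12,0,145))]);w=proj(D,W)[0];print(n,pts,w)
    cx,cy=pts.mean(0).astype(int);x0,y0=max(cx-50,0),max(cy-75,0);k=4
    c=cv2.resize(im[y0:y0+150,x0:x0+100],None,fx=4,fy=4,interpolation=cv2.INTER_CUBIC)[:600,:400]
    for p in pts:cv2.circle(c,tuple(((p-[x0,y0]+.5)*4).astype(int)),3,(0,255,0),1)
    cv2.circle(c,tuple(((w-[x0,y0]+.5)*4).astype(int)),3,(255,0,255),1)
    out.append(cv2.resize(c,(400,600)) if c.shape!=(600,400,3) else c)
cv2.imwrite("pics/fin.png",np.hstack(out))
```

```text
t 10.0 q [ 1.107  1.239 -0.741  1.148 -0.716  1.614  0.519] p [ 596.036 -304.256  241.949] F [ 1.367  0.024 -1.207] gap 35.15166928839133 50.888552069664
lens [ 603.486 -276.534  229.964] dist 147.95619456872495 off [ 1.541 -0.32  -0.011] beam [-0.007  0.002 -1.   ]
top [[477.641 216.918]
 [474.156 234.932]
 [382.306 190.532]
 [378.617 205.432]
 [448.667 221.422]] [422.431 231.729]
scene [[201.539  92.044]
 [213.915  88.574]
 [222.261 138.828]
 [233.4   135.527]
 [213.216 106.754]] [218.797 142.256]
```

View pics/fin.png

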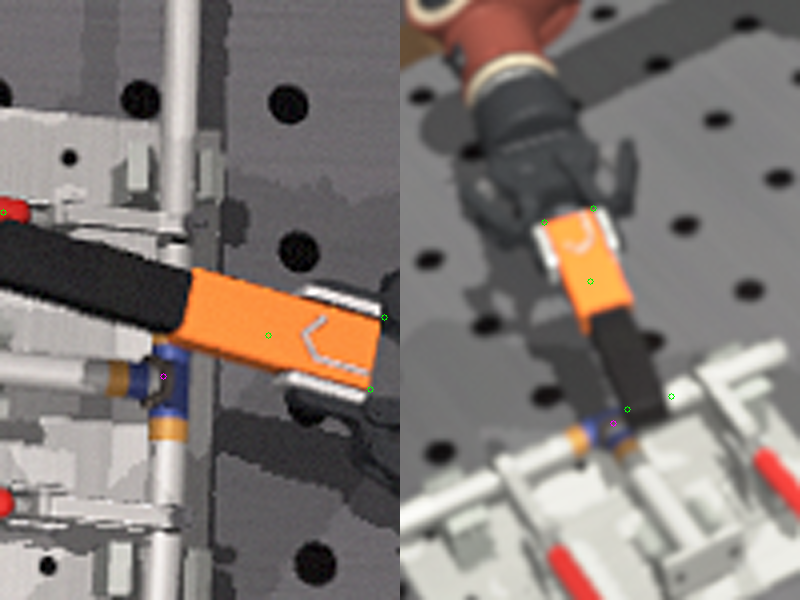

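Emit:
{"method": "apply_moves", "body": {
  "series": [
    {"slide":[0.15,0,0],"rotation":[0,0,0]},
    {"slide":[0.15,0,0],"rotation":[0,0,0]},
    {"slide":[0.15,0,0],"rotation":[0,0,0]},
    {"slide":[0.15,0,0],"rotation":[0,0,0]},
    {"slide":[0.15,0,0],"rotation":[0,0,0]},
    {"slide":[0.15,0,0],"rotation":[0,0,0]},
    {"slide":[0.15,0,0],"rotation":[0,0,0]},
    {"slide":[0.15,0,0],"rotation":[0,0,0]}
  ]
}}

```text
clock: 10.9
tcp_pos: [595.9, -304.2, 243.1]
eef_rot: [-1.405, -1.065, -1.396]
contact_force: [-0.2, 0.7, -1.9]
finger_gap: 35.4
grip_force: 50.9
```

Run:
```python
from st import *
from bench import env
s=state();R=Ro.from_rotvec(s["eef_rot"]).as_matrix()
lens=s["tcp_pos"]+R@[-12,0,28.7];b=-R[:,0];W=np.array([604,-276.5,82.]);d=W-lens
e=d-(d@b)*b;print("dist",d@b,"off",e,"beam",b,"qd",s["joint_velocities"])
if np.linalg.norm(e)<6 and abs(d@b-150)<6 and abs(s["joint_velocities"]).max()<.02: print(env.sign_off())
```

```text
t 10.9 q [ 1.107  1.237 -0.741  1.148 -0.717  1.614  0.518] p [ 595.901 -304.206  243.083] F [-0.213  0.686 -1.941] gap 35.386960335102664 50.88958919048309
dist 149.07747351201775 off [ 1.807 -0.349 -0.015] beam [-0.008  0.002 -1.   ] qd [-0.001 -0.    -0.001  0.     0.     0.002 -0.002]
the job is handed in; nothing more can be done
None
```

The job is handed in at 10.9 s: the arm is holding the lamp steady above the weld, panel facing straight down, about 149 mm from it and about 2 mm off centre by my measurements; I saw no sign of contact with the jig or the bystanders.

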